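Snap open the large folding card stand

TASK

Two wooden folding card stands lie folded flat on the counter. Open the larger one so that it is ready to show a card: raise its back rest by the small pull until it snaps over and stays fully open by itself, then let go. Leave the smaller stand folded.

Things in the scene. Friction and masses are not known exactly. Their poses are not given: they have to be found in the camera images.
- large_stand: larger folding stand, fixed to the counter: brown base 150 (x) x 160 (y) x 12 mm, front lip (-x) 24 mm high, pale back rest hinged at the rear. Origin: centre of its underside, on the counter; x points from lip to hinge, y along the hinge, z up. Hinge axis at x = +68, z = 17 mm. The smaller stand is alike, base 115 x 105 mm, 0.2 to 0.4 m to its left or right (varies)
- large_rest (a joint): its back rest (125 long, 138 wide, 8 mm thick), rad: 0 folded flat with the free edge at the lip, 1.92 fully open at its stop, 20 degrees back past upright; opening, the free edge rises and swings back to +x. An over-centre spring drives it shut below about 1.0, open above (let go past 1.15). Lifting at the pull takes about 5 N at first, falling to none at 1.0
- large_pull (a point): centre of its pull: a wooden barrel, diameter 16, 24 mm long, axis along the hinge, on a stem 10 x 16 mm; pinch its flat ends. On the rest's upper face when folded: 100 mm from the hinge axis along the board, 30 mm above the board's mid-plane, 47 mm above the counter (26 above the upper face). Frame turns with the rest; folded, axes are the stand's
- small_rest (a joint): the smaller stand's back rest, rad: 0 folded flat (as it starts and must stay), 1.92 open

How it is judged (in metres and radians):
At the end, for the whole second after the job is handed in: the larger stand's back rest stands fully open (within about 10 degrees of its stop, joint above 1.75 rad), at rest and released, and the smaller stand is still folded flat (joint below 0.15 rad) (value of joint large_rest above 1.75 rad and velocity of joint large_rest below 0.1 rad/s and value of joint small_rest below 0.15 rad); the robot touches nothing.
It fails at once if the smaller stand's back rest is raised (more than 0.3 rad) (value of joint small_rest above 0.3 rad).
It also fails if it takes over 38 s, if anything falls off the work surface, if the arm or the gripper's body presses on something with over 40 N, if the wrist force passes 120 N, or if a joint passes its speed limit or range.

ROBOT

A 6-joint arm with a two-finger parallel gripper is mounted at the origin on a cart in front of the work surface, level with it; the furniture and walls round the work are solid. World frame = base frame: x ahead of the robot, y to its left, z up, the work surface at z = 0. Lengths are in m, angles in degrees, forces in N, time in s.
With the tool pointing down it reaches from about 0.3 to 0.75 m from the base axis. Payload 8.5 kg.
Tool frame: the origin (TCP) lies at the very end of the fingers, on their centre line; the grasp point (between the pads) lies 19 mm behind it; z points along the fingers, y is the line along which they close (so a half turn about z gives the same grasp; the last joint's range is limited). The gripper opens to 85 mm and grips with 20 to 120 N. Pads are 22 mm wide; open, the fingers measure 114 mm over their backs; the gripper's body (76 mm by 85 mm) begins 54 mm behind the grasp point. The pads swing forward as they close: fully open they stand 13 mm farther back than shut.
Start: joints at [63.524, 21.807, 74.336, -0, 83.858, -12.336], TCP at [0.134, 0.533, 0.231] pointing down, gripper open.
Joint ranges: [-178.18, 178.18], [-50.72, 133.34], [12.68, 142.11], [-81.47, 261.47], [9.98, 163.14], [-165.26, 165.26]. Speed limits (degrees/s): [136.94, 136.94, 180, 180, 180, 180].

INTERFACE

Orientations are given as a 3x3 rotation matrix whose columns are the frame's x, y, z axes.
In Python, from rig import env, imaging gives the robot as it stands. The module is installed in compiled form; this text tells all that it offers.
- The arm moves only by the tool arm_command, never from a script. Its arguments are lists of equal length, an entry for each row: "turn": the turn, a rotation vector about the tool's x, y, z in units of 5 degrees (1.0 is 5 degrees), a list of three; "xyz": the shift along the tool's x, y, z in units of 50 mm (1.0 is 50 mm), a list of three; "claw": the finger opening in mm, from 0 to 85.4. A call has 1 to 12 rows; each row shifts and turns the commanded pose from where the row before left it, along the tool's axes as they then stand; what a row does not reach is not made up. A row lasts 1/10 s, in which the tool goes at most 50 mm and 8.59 degrees, less where a joint would pass 70% of its speed; a pose out of reach is approached as far as the arm can. A call is refused whole if a number of a shift passes 1 or a number of a turn 1, either way. A call with a gripper value outside its range is refused whole. The fingers move at their own pace and stop on an object; "squeeze" is the grip in N (left out, the last holds). Time passes only in rows, so rows that do not move let the fingers close. It gives the time, the measured TCP pose, the force, the opening and the grip force at its end, in the units of the state.
- env.observe(): the state, without advancing time (a new reading comes with each control period).
- imaging.get_image(name): name is "side" or "top"; returns (picture, depth): 384x512x3 uint8, blue, green, red; 384x512 float32, m along the optical axis (not along the pixel's ray), 0 where there is no reading.
- imaging.camera_info(name): a dict with "camera_matrix" (3x3 intrinsics, pixels), "rvec" (rotation vector, rad) and "tvec" (3), from world to camera coordinates, as OpenCV has them. Camera axes: x right, y down, z forward; pixel columns grow to the right and rows downward; lengths in m; the calibration is good to about 2 mm. A picture is of the moment at which its call begins. camera_info takes no time and is no camera call.
- env.close_job(): hands the job in; it is judged then, once.
The state is a dict: "time_s": time; "q": joint angles; "qvel": joint speeds; "joint_efforts": joint torques, N m; "position": TCP position; "tool_rot": TCP orientation; "ft_force": force on the tool from outside, world axes, zero at the start; "wrist_torque": the same for the moment, N m; "grip_width": finger opening in m; "gripper_force": force on a finger pad.
Only numpy, scipy, OpenCV 4.12 (cv2) and the standard library are available. Lean on these libraries where they do the work, as an engineer would, in place of code of your own. Each camera call takes 0.05 s, during which the arm holds its last target. There are 200 camera calls.

## Working session

There is one attempt and no reset: what is moved stays moved. The work goes in short steps, Python scripts to look and compute and a tool call to move; the robot and the scene stay as the last step left them, time stands still between calls to the robot, and variables do not carry over. Pictures are saved under pics/ and viewed, at most 10 in all, crops included, and the job is handed in when it is done.

Besides the shell and the picture viewer there is one more tool, called after ">>>" by a JSON object that holds its "method" and its "body", one argument or row to a line. arm_command: Moves the arm, as the interface text tells. Its arguments: {"type":"object","properties":{"turn":{"type":"array"},"xyz":{"type":"array"},"claw":{"type":"array"},"squeeze":{"type":"number"}},"required":["turn","xyz","claw"]}

```bash
mkdir -p pics; python3 - <<'E'
from rig import env, imaging
import cv2,numpy as np
s=env.observe();print(s['time_s'],s['position'],s['tool_rot'])
for n in("top","side"):
    p,d=imaging.get_image(n);cv2.imwrite(f"pics/{n}0.png",p);np.savez(f"{n}0.npz",p=p,d=d)
    c=imaging.camera_info(n);R=cv2.Rodrigues(np.array(c['rvec']))[0];print(n,c['camera_matrix'],(-R.T@np.array(c['tvec']).ravel()),R)
E
```

```text
0.0 [0.13423689 0.53305709 0.23071004] [[-9.69701277e-01  2.44292918e-01 -6.34742011e-04]
 [ 2.44293574e-01  9.69700385e-01 -1.34641154e-03]
 [ 2.86590768e-04 -1.46068039e-03 -9.99998892e-01]]
top [[374.6378663    0.         255.41184521]
 [  0.         374.6378663  187.10406326]
 [  0.           0.           1.        ]] [ 0.40817358 -0.10287948  0.88326197] [[ 3.50118971e-03 -9.99793015e-01 -2.00416901e-02]
 [-9.86198686e-01 -1.34672070e-04 -1.65566101e-01]
 [ 1.65529132e-01  2.03447668e-02 -9.85995029e-01]]
side [[486.14638353   0.         249.67795538]
 [  0.         486.14638353 188.49321914]
 [  0.           0.           1.        ]] [0.33628358 0.77708039 0.71821138] [[-0.97417586 -0.22458498 -0.02330173]
 [-0.11911835  0.59886392 -0.79194244]
 [ 0.19181294 -0.76871554 -0.61015097]]
```

View pics/top0.png

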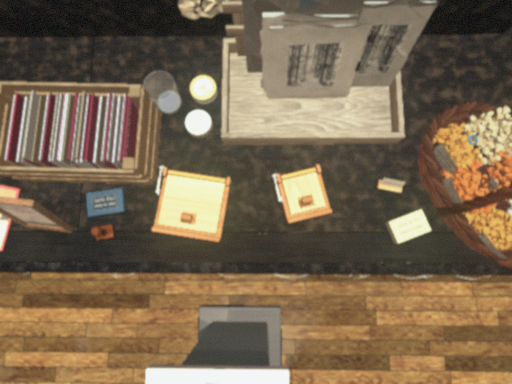

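View pics/side0.png

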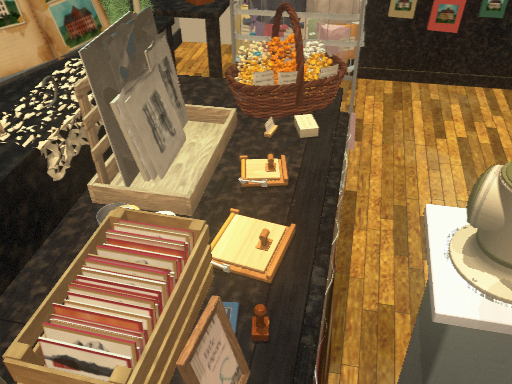

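The top view shows the large stand around (192,205) with its lip towards the robot and its pull at about (187,217). The small stand is at (303,194), and the side view shows both pulls upright, with the large one at (264,238).

```bash
cat > h.py <<'E'
import cv2,numpy as np
from rig import env, imaging
def cam(n):
    c=imaging.camera_info(n);return np.array(c['camera_matrix']),cv2.Rodrigues(np.array(c['rvec']))[0],np.array(c['tvec']).ravel()
def ray(n,uv,z):
    K,R,t=cam(n);uv=np.atleast_2d(uv).astype(float)
    d=(np.c_[uv,np.ones(len(uv))]@np.linalg.inv(K).T)@R;o=-R.T@t
    return o+d*((z-o[2])/d[:,2])[:,None]
def world(n,d,m):
    K,R,t=cam(n);v,u=np.nonzero(m&(d>0));z=d[v,u]
    return ((np.c_[u,v,np.ones(len(u))]@np.linalg.inv(K).T)*z[:,None]-t)@R
E
python3 - <<'E'
from h import *
for n,(x0,y0,x1,y1),pl in(("top",(145,160,240,248),(187,217)),("side",(200,200,305,290),(264,238))):
    a=np.load(n+"0.npz");p,d=a['p'],a['d'];h=cv2.cvtColor(p,cv2.COLOR_BGR2HSV)
    roi=np.zeros(d.shape,bool);roi[y0:y1,x0:x1]=1
    print(n,h[pl[1],pl[0]],h[pl[1]-15,pl[0]-10])
    m=roi&(h[...,0]>15)&(h[...,0]<32)&(h[...,1]>50)&(h[...,2]>170)
    c=max(cv2.findContours(m.astype(np.uint8),0,2)[0],key=cv2.contourArea)
    b=cv2.boxPoints(cv2.minAreaRect(c));print('board area',cv2.contourArea(c));
    q=cv2.approxPolyDP(cv2.convexHull(c),4,True)[:,0];print(q.tolist(),ray(n,q,.021)[:,:2].round(4).tolist())
    r=ray(n,c[:,0],.021)[:,:2].astype(np.float32);print('rect',cv2.minAreaRect(r*1000), 'boxpts',cv2.boxPoints(cv2.minAreaRect(r*1000)).round(1).tolist())
    w=world(n,d,m);print('board z',np.median(w[:,2]))
    m=roi&(h[...,0]<17)&(h[...,1]>90)
    k,l,st,ce=cv2.connectedComponentsWithStats(m.astype(np.uint8));
    for i in range(1,k):
        if st[i,4]>15:print(st[i],ce[i].round(1),ray(n,ce[i],.047).round(4))
    hi=world(n,d,roi);hi=hi[(hi[:,2]>.038)&(hi[:,2]<.07)];print('high pts',len(hi),np.median(hi,0),hi.min(0),hi.max(0))
E
```

```text
top [ 15 131 234] [ 29  57 243]
board area 3602.0
[[167, 170], [225, 179], [218, 235], [153, 230]] [[0.5939, 0.1241], [0.5722, -0.0136], [0.4417, 0.0002], [0.4527, 0.1504]]
rect ((513.4170532226562, 64.06356048583984), (154.32366943359375, 146.01483154296875), 81.33186340332031) boxpts [[429.6000061035156, -1.2000000476837158], [574.0, -23.200000762939453], [597.2000122070312, 129.3000030517578], [452.8999938964844, 151.3000030517578]]
board z 0.01995466779300041
[146 160  12  14  52] [150.8 165.3] [[0.5994 0.1551 0.047 ]]
[150 166  81  77 987] [191.6 217.8] [[0.4788 0.0572 0.047 ]]
[181 213  14  10 107] [187.4 217.6] [[0.4792 0.0667 0.047 ]]
high pts 182 [0.56718319 0.1528193  0.05237858] [0.47158837 0.05777733 0.03807468] [0.6138854  0.16885581 0.06959598]
side [ 14 163 133] [ 24 111 252]
board area 2847.5
[[231, 212], [286, 227], [263, 271], [200, 266], [207, 245]] [[0.5769, -0.0101], [0.4495, 0.0143], [0.4719, 0.1472], [0.595, 0.1594], [0.5987, 0.1005]]
rect ((528.142578125, 83.37870025634766), (171.79039001464844, 133.57662963867188), 80.63587188720703) boxpts [[448.29998779296875, 9.5], [580.0999755859375, -12.199999809265137], [608.0, 157.3000030517578], [476.20001220703125, 179.0]]
board z 0.019175802024071438
[228 200  15  15  80] [235.4 208.6] [[0.5614 0.0065 0.047 ]]
[ 211  200   94   90 2964] [275.  249.7] [[0.4553 0.1115 0.047 ]]
[256 229  17  22 204] [264.3 240.4] [[0.4809 0.0902 0.047 ]]
[200 242   6  10  22] [202.7 246.3] [[0.5961 0.131  0.047 ]]
[200 251  11  31 107] [204.1 266.7] [[0.5772 0.1826 0.047 ]]
[202 264  21  26 143] [210.3 279.7] [[0.5565 0.2111 0.047 ]]
[219 278  17  12  64] [226.3 284.1] [[0.5252 0.2152 0.047 ]]
high pts 252 [0.56845176 0.17864596 0.05140029] [0.47629067 0.06002273 0.03802472] [0.57372503 0.2312716  0.06990973]
```

```bash
python3 - <<'E'
from h import *
a=np.load("top0.npz")['p'][155:250,140:245];b=np.load("side0.npz")['p'][195:290,195:300]
cv2.imwrite("pics/z.png",np.hstack([cv2.resize(i,None,fx=3.8,fy=3.8,interpolation=2) for i in(a,b)]))
for n,(x0,y0,x1,y1) in(("top",(178,208,200,226)),("side",(252,224,276,256))):
    z=np.load(n+"0.npz");roi=np.zeros(z['d'].shape,bool);roi[y0:y1,x0:x1]=1
    w=world(n,z['d'],roi);w=w[w[:,2]>.036];print(n,len(w),w.mean(0),np.percentile(w,[5,95],axis=0).round(4).tolist())
    h=cv2.cvtColor(z['p'],cv2.COLOR_BGR2HSV);m=roi&(h[...,0]<17)&(h[...,1]>90);v,u=np.nonzero(m);print(u.min(),u.max(),v.min(),v.max(),cv2.minAreaRect(np.c_[u,v].astype(np.float32)))
E
```

```text
top 81 [0.47990666 0.06930664 0.05180017] [[0.4735, 0.0584, 0.0464], [0.4869, 0.08, 0.0555]]
181 194 213 222 ((187.6923065185547, 217.4615478515625), (13.147682189941406, 8.434361457824707), 7.125016689300537)
side 95 [0.48504211 0.07633981 0.0490083 ] [[0.4784, 0.063, 0.0414], [0.4921, 0.0853, 0.0539]]
256 275 229 255 ((268.7262878417969, 241.87228393554688), (22.473342895507812, 21.023448944091797), 25.016895294189453)
```

View pics/z.png

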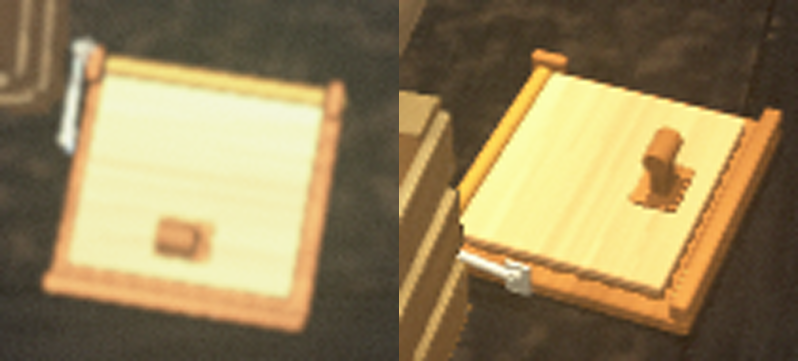

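The zoomed crop shows the board clearly. Its corners in the top crop are (105,72), (322,105), (295,298) and (68,265), the lip's top edge runs from (45,290) to (303,328), and the barrel centre is at about (175,236).

```bash
python3 - <<'E'
from h import *
f=lambda p:np.array(p)/3.8+[140,155]-.37
q=ray("top",f([[105,72],[322,105],[295,298],[68,265]]),.021)[:,:2];print(q.round(4).tolist())
y=(q[0]-q[1])+(q[3]-q[2]);x=(q[0]-q[3])+(q[1]-q[2])
print('yaw from y',np.degrees(np.arctan2(-y[0],y[1])),'from x',np.degrees(np.arctan2(x[1],x[0])),np.linalg.norm(y)/2,np.linalg.norm(x)/2)
l=ray("top",f([[45,290],[303,328]]),.015)[:,:2];d=l[0]-l[1];print('lip',l,np.degrees(np.arctan2(-d[0],d[1])),np.linalg.norm(d))
print('pull top',ray("top",f([175,236]),.05))
g=lambda p:np.array(p)/3.8+[195-105,195]-.37
# side: crop starts at column 399
print('pull side',ray("side",g([662,150]),.047), 'board corners',ray("side",g([[548,75],[745,122],[665,292]]),.021).round(4).tolist())
E
```

```text
[[0.5853, 0.1231], [0.5644, -0.0123], [0.4461, 0.002], [0.4657, 0.1406]]
yaw from y -8.387634159879411 from x -7.604967909540721 0.13846209557928865 0.11998557648849012
lip [[ 0.45085553  0.1556618 ]
 [ 0.42838329 -0.00250009]] -8.08667401113827 0.1597503810523855
pull top [[0.48090164 0.0699242  0.05      ]]
pull side [[0.4854476  0.07261621 0.047     ]] board corners [[0.5687, -0.0036, 0.021], [0.4503, 0.0136, 0.021], [0.4685, 0.1478, 0.021]]
```

```bash
python3 - <<'E'
from h import *
W=[]
for n in("top","side"):
    d=np.load(n+"0.npz")['d'];W.append(world(n,d,np.ones(d.shape,bool)))
w=np.vstack(W);w=w[w[:,2]>.03]
def mx(s,t):
    k=t&(w[:,2]<.8);print(s,k.sum(),np.percentile(w[k],[0,50,99.5,100],axis=0).round(3).tolist() if k.any() else '')
mx('path',(w[:,0]>.1)&(w[:,0]<.52)&(w[:,1]>.0)&(w[:,1]<.6))
mx('behind z>.1',(w[:,0]>.55)&(w[:,0]<.85)&(abs(w[:,1]-.06)<.09)&(w[:,2]>.1))
mx('behind z>.03',(w[:,0]>.61)&(w[:,0]<.8)&(abs(w[:,1]-.06)<.09))
mx('left',(w[:,0]>.4)&(w[:,0]<.75)&(w[:,1]>.12)&(w[:,1]<.3))
s=env.observe();R=s['tool_rot'];print(R.T@(np.array([.4825,.0715,.231])-s['position'])/.05)
E
```

```text
path 5727 [[0.1, 0.001, 0.03], [0.489, 0.385, 0.12], [0.516, 0.461, 0.175], [0.519, 0.463, 0.177]]
behind z>.1 252 [[0.685, 0.094, 0.1], [0.754, 0.129, 0.104], [0.808, 0.15, 0.142], [0.808, 0.15, 0.143]]
behind z>.03 2580 [[0.662, -0.03, 0.03], [0.734, 0.044, 0.051], [0.8, 0.15, 0.137], [0.8, 0.15, 0.143]]
left 15259 [[0.437, 0.12, 0.03], [0.639, 0.224, 0.132], [0.749, 0.299, 0.148], [0.75, 0.3, 0.151]]
[-9.00971418e+00 -7.24998230e+00  2.27998552e-03]
```

>>> {"method": "arm_command", "body": {
  "turn": [
    [0,0,0],
    [0,0,0],
    [0,0,0],
    [0,0,0],
    [0,0,0],
    [0,0,0],
    [0,0,0],
    [0,0,0],
    [0,0,0],
    [0,0,0],
    [0,0,0],
    [0,0,0]
  ],
  "xyz": [
    [-0.56,-0.45,0],
    [-0.56,-0.45,0],
    [-0.56,-0.45,0],
    [-0.56,-0.45,0],
    [-0.56,-0.45,0],
    [-0.56,-0.45,0],
    [-0.56,-0.45,0],
    [-0.56,-0.45,0],
    [-0.56,-0.45,0],
    [-0.56,-0.45,0],
    [-0.56,-0.45,0],
    [-0.56,-0.45,0]
  ],
  "claw": [85,80,75,70,65,60,55,55,55,55,55,55],
  "squeeze": 25
}}

```text
time_s: 1.3
position: [0.3947, 0.188, 0.2312]
tool_rot: [[-0.97, 0.244, -0.0], [0.244, 0.97, -0.0], [0.0, -0.0, -1.0]]
ft_force: [1.2, 0.7, -0.2]
grip_width: 0.0551
gripper_force: 0.0
```

>>> {"method": "arm_command", "body": {
  "turn": [
    [0,0,0],
    [0,0,0],
    [0,0,0],
    [0,0,0],
    [0,0,-0.6],
    [0,0,-0.6],
    [0,0,0]
  ],
  "xyz": [
    [-0.57,-0.46,0],
    [-0.57,-0.46,0],
    [-0.57,-0.46,0],
    [-0.57,-0.46,0],
    [0,0,0],
    [0,0,0],
    [0,0,0]
  ],
  "claw": [55,55,55,55,55,55,55]
}}

```text
time_s: 2.0
position: [0.4822, 0.0721, 0.2309]
tool_rot: [[-0.99, 0.142, -0.001], [0.142, 0.99, 0.0], [0.001, -0.0, -1.0]]
ft_force: [-0.1, -0.4, -0.3]
grip_width: 0.055
gripper_force: 0.0
```

```bash
python3 - <<'E'
from h import *
s=env.observe();R=s['tool_rot'];print(s['time_s'],s['position'],s['grip_width'],s['ft_force'],R.round(3).tolist(),R.T@(np.array([.4825,.0715,.03])-s['position'])/.05)
E
```

```text
2.0 [0.48222374 0.07213005 0.23094124] 0.05500277405052189 [-0.12469322 -0.39507548 -0.2582254 ] [[-0.99, 0.142, -0.001], [0.142, 0.99, 0.0], [0.001, -0.0, -1.0]] [-0.0110306  -0.01156548  4.01881661]
```

>>> {"method": "arm_command", "body": {
  "turn": [
    [0,0,0],
    [0,0,0],
    [0,0,0],
    [0,0,0],
    [0,0,0],
    [0,0,0],
    [0,0,0],
    [0,0,0]
  ],
  "xyz": [
    [0,0,0.5],
    [0,0,0.7],
    [0,0,0.7],
    [0,0,0.6],
    [0,0,0.5],
    [0,0,0.5],
    [0,0,0.4],
    [0,0,0]
  ],
  "claw": [55,55,55,55,55,55,55,55]
}}

```text
time_s: 2.8
position: [0.4809, 0.0726, 0.0344]
tool_rot: [[-0.99, 0.143, -0.005], [0.143, 0.99, 0.0], [0.005, -0.0, -1.0]]
ft_force: [0.4, 0.6, -0.3]
grip_width: 0.0551
gripper_force: 0.0
```

```bash
python3 - <<'E'
from h import *
s=env.observe();print(s['time_s'],s['position'],s['ft_force'])
a=[cv2.resize(imaging.get_image(n)[0][y:y+95,x:x+105],None,fx=3.8,fy=3.8,interpolation=2) for n,x,y in(("top",140,155),("side",195,195))]
cv2.imwrite("pics/g.png",np.hstack(a))
E
```

```text
2.8 [0.48089816 0.07262964 0.03440229] [ 0.4069182   0.64895001 -0.33786869]
```

View pics/g.png

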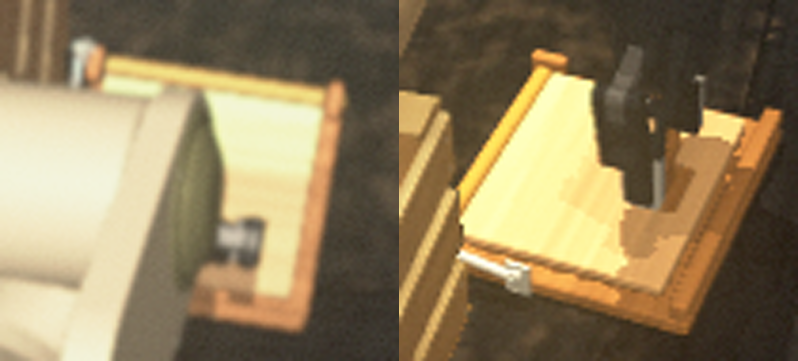

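The right half shows the fingers straddling the barrel, which is visible between them at about (655,140). The left half is mostly hidden by the arm.

>>> {"method": "arm_command", "body": {
  "turn": [
    [0,0,0],
    [0,0,0],
    [0,0,0],
    [0,0,0],
    [0,0,0],
    [0,0,0],
    [0,0,0],
    [0,0,0]
  ],
  "xyz": [
    [-0.02,0,0.04],
    [0,0,0],
    [0,0,0],
    [0,0,0],
    [0,0,0],
    [0,0,0],
    [0,0,0],
    [0,0,0]
  ],
  "claw": [55,45,35,25,15,10,10,10],
  "squeeze": 30
}}

```text
time_s: 3.7
position: [0.4832, 0.0704, 0.0351]
tool_rot: [[-0.99, 0.141, -0.0], [0.141, 0.99, -0.003], [-0.0, -0.003, -1.0]]
ft_force: [-4.1, -12.6, 7.0]
grip_width: 0.0231
gripper_force: 31.1
```

>>> {"method": "arm_command", "body": {
  "turn": [
    [0,0,0],
    [0,0,0],
    [0,0,0],
    [0,0,0],
    [0,0,0],
    [0,0,0],
    [0,0,0],
    [0,0,0],
    [0,0,0],
    [0,0,0]
  ],
  "xyz": [
    [0,0,0],
    [0,0,0],
    [0,-0.04,0.1],
    [0,0,0],
    [0,0,0],
    [0,0,0],
    [0,0,0],
    [0,0,0],
    [0,0,0],
    [0,0,0]
  ],
  "claw": [35,40,40,40,30,20,10,10,10,10]
}}

```text
time_s: 4.7
position: [0.4829, 0.0702, 0.0293]
tool_rot: [[-0.99, 0.142, -0.0], [0.142, 0.99, -0.0], [0.0, -0.0, -1.0]]
ft_force: [-0.7, -0.3, 1.1]
grip_width: 0.0233
gripper_force: 31.1
```

```bash
python3 - <<'E'
from h import *
imaging.get_image("top")
s=env.observe();print(s['time_s'],s['position'],s['ft_force'],s['wrist_torque'],s['grip_width'])
a=imaging.get_image("side")[0][190:295,195:300]
cv2.imwrite("pics/g2.png",cv2.resize(a,None,fx=4,fy=4,interpolation=2))
E
```

```text
4.75 [0.48296512 0.07022669 0.0293191 ] [-0.71971168 -1.32591247  0.19666691] [-0.16002069  0.14174398 -0.04749307] 0.02342816697006749
```

View pics/g2.png

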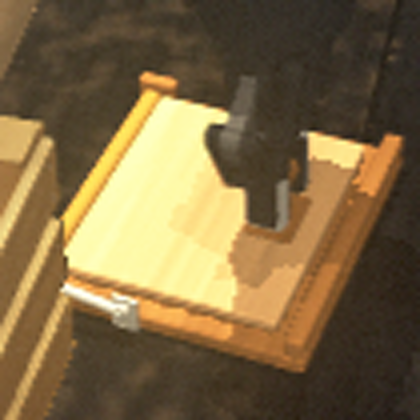

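The crop shows the barrel pinched between the fingers at about (280,190), with the board still flat. Next I work out the arc.

```bash
python3 - <<'E'
import numpy as np
N=24
th=np.linspace(0,1.85,N+1);ph=np.clip((th-.6)/1.25,0,1)*np.radians(16)
P=[]
for t,f in zip(th,ph):
    p=-.1*np.array([np.cos(t),-np.sin(t)])+.03*np.array([np.sin(t),np.cos(t)])   # (x,z) local
    P.append(p+.019*np.array([-np.sin(f),-np.cos(f)]))
e=0;cur=P[0].copy();fc=0
for i in range(1,N+1):
    X=np.array([-np.cos(fc),np.sin(fc)]);Z=np.array([-np.sin(fc),-np.cos(fc)])
    d=P[i]-cur;a=round(d@X/.05,2);b=round(d@Z/.05,2);tu=round(np.degrees(ph[i]-fc)/5,2)
    cur=cur+.05*(a*X+b*Z);fc+=np.radians(5*tu)
    print(i,round(th[i],2),[0,tu,0],[a,0,b],cur.round(4))
E
```

```text
1 0.08 [0, np.float64(0.0), 0] [np.float64(-0.05), 0, np.float64(-0.15)] [-0.0975  0.0185]
2 0.15 [0, np.float64(0.0), 0] [np.float64(-0.07), 0, np.float64(-0.15)] [-0.094  0.026]
3 0.23 [0, np.float64(0.0), 0] [np.float64(-0.07), 0, np.float64(-0.14)] [-0.0905  0.033 ]
4 0.31 [0, np.float64(0.0), 0] [np.float64(-0.09), 0, np.float64(-0.14)] [-0.086  0.04 ]
5 0.39 [0, np.float64(0.0), 0] [np.float64(-0.09), 0, np.float64(-0.13)] [-0.0815  0.0465]
6 0.46 [0, np.float64(0.0), 0] [np.float64(-0.11), 0, np.float64(-0.12)] [-0.076   0.0525]
7 0.54 [0, np.float64(0.0), 0] [np.float64(-0.11), 0, np.float64(-0.11)] [-0.0705  0.058 ]
8 0.62 [0, np.float64(0.04), 0] [np.float64(-0.12), 0, np.float64(-0.11)] [-0.0645  0.0635]
9 0.69 [0, np.float64(0.2), 0] [np.float64(-0.13), 0, np.float64(-0.09)] [-0.058  0.068]
10 0.77 [0, np.float64(0.2), 0] [np.float64(-0.13), 0, np.float64(-0.09)] [-0.0514  0.0723]
11 0.85 [0, np.float64(0.19), 0] [np.float64(-0.13), 0, np.float64(-0.08)] [-0.0447  0.0761]
12 0.92 [0, np.float64(0.2), 0] [np.float64(-0.14), 0, np.float64(-0.07)] [-0.0376  0.0792]
13 1.0 [0
[... 374 characters left out ...]
float64(0.2), 0] [np.float64(-0.15), 0, np.float64(-0.03)] [0.0003 0.0857]
18 1.39 [0, np.float64(0.2), 0] [np.float64(-0.15), 0, np.float64(-0.01)] [0.0078 0.085 ]
19 1.46 [0, np.float64(0.19), 0] [np.float64(-0.16), 0, np.float64(-0.01)] [0.0157 0.0841]
20 1.54 [0, np.float64(0.2), 0] [np.float64(-0.15), 0, np.float64(0.01)] [0.023  0.0821]
21 1.62 [0, np.float64(0.2), 0] [np.float64(-0.16), 0, np.float64(0.01)] [0.0307 0.08  ]
22 1.7 [0, np.float64(0.2), 0] [np.float64(-0.15), 0, np.float64(0.03)] [0.0377 0.0768]
23 1.77 [0, np.float64(0.19), 0] [np.float64(-0.15), 0, np.float64(0.03)] [0.0446 0.0736]
24 1.85 [0, np.float64(0.2), 0] [np.float64(-0.15), 0, np.float64(0.04)] [0.0513 0.0697]
```

First 7 rows, watching the force.

>>> {"method": "arm_command", "body": {
  "turn": [
    [0,0,0],
    [0,0,0],
    [0,0,0],
    [0,0,0],
    [0,0,0],
    [0,0,0],
    [0,0,0],
    [0,0,0]
  ],
  "xyz": [
    [-0.05,0,-0.15],
    [-0.07,0,-0.15],
    [-0.07,0,-0.14],
    [-0.09,0,-0.14],
    [-0.09,0,-0.13],
    [-0.11,0,-0.12],
    [-0.11,0,-0.11],
    [0,0,0]
  ],
  "claw": [10,10,10,10,10,10,10,10]
}}

```text
time_s: 5.6
position: [0.5128, 0.0657, 0.0772]
tool_rot: [[-0.99, 0.142, 0.001], [0.142, 0.99, -0.001], [-0.001, -0.0, -1.0]]
ft_force: [-3.6, -3.8, -1.5]
grip_width: 0.0232
gripper_force: 30.3
```

>>> {"method": "arm_command", "body": {
  "turn": [
    [0,0.04,0],
    [0,0.2,0],
    [0,0.2,0],
    [0,0.2,0],
    [0,0.2,0],
    [0,0.2,0],
    [0,0.2,0],
    [0,0.2,0],
    [0,0.2,0],
    [0,0,0]
  ],
  "xyz": [
    [-0.12,0,-0.11],
    [-0.13,0,-0.09],
    [-0.13,0,-0.09],
    [-0.13,0,-0.08],
    [-0.14,0,-0.07],
    [-0.14,0,-0.06],
    [-0.15,0,-0.05],
    [-0.15,0,-0.04],
    [-0.15,0,-0.03],
    [0,0,0]
  ],
  "claw": [10,10,10,10,10,10,10,10,10,10]
}}

```text
time_s: 6.6
position: [0.5764, 0.056, 0.1045]
tool_rot: [[-0.98, 0.142, -0.139], [0.141, 0.99, 0.019], [0.14, -0.001, -0.99]]
ft_force: [-2.4, -5.0, 2.2]
grip_width: 0.0235
gripper_force: 30.7
```

```bash
python3 - <<'E'
from h import *
a=[cv2.resize(imaging.get_image(n)[0][y:y+120,x:x+130],None,fx=3,fy=3,interpolation=2) for n,x,y in(("top",140,130),("side",180,170))]
cv2.imwrite("pics/l.png",np.hstack(a))
E
```

```text
(no output)
```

View pics/l.png

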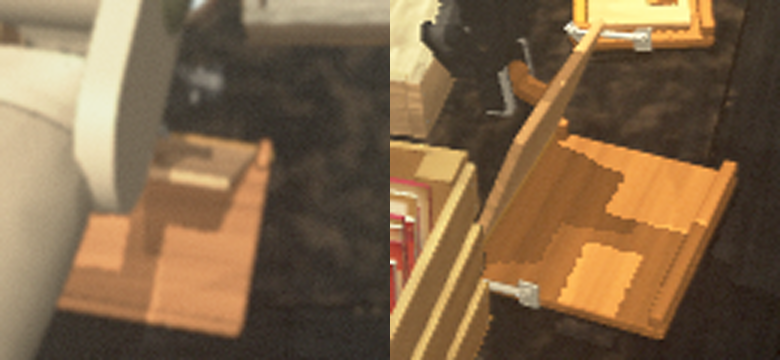

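The rest is raised to about 1.2 rad with the pull still held, in the side crop at about (520,80). I continue the arc.

>>> {"method": "arm_command", "body": {
  "turn": [
    [0,0.2,0],
    [0,0.2,0],
    [0,0.2,0],
    [0,0.2,0],
    [0,0.2,0],
    [0,0.2,0],
    [0,0.2,0],
    [0,0.2,0],
    [0,0,0]
  ],
  "xyz": [
    [-0.15,0,-0.03],
    [-0.15,0,-0.01],
    [-0.16,0,-0.01],
    [-0.15,0,0.01],
    [-0.16,0,0.01],
    [-0.15,0,0.03],
    [-0.15,0,0.03],
    [-0.15,0,0.04],
    [0,0,0]
  ],
  "claw": [10,10,10,10,10,10,10,10,10]
}}

```text
time_s: 7.6
position: [0.635, 0.047, 0.0883]
tool_rot: [[-0.952, 0.143, -0.272], [0.138, 0.99, 0.037], [0.275, -0.002, -0.962]]
ft_force: [1.8, -8.5, 0.5]
grip_width: 0.023
gripper_force: 30.8
```

>>> {"method": "arm_command", "body": {
  "turn": [
    [0,0,0],
    [0,0,0],
    [0,0,0],
    [0,0,0],
    [0,0,0],
    [0,0,0],
    [0,0,0],
    [0,0,0],
    [0,0,0]
  ],
  "xyz": [
    [0,0,0],
    [0,0,0],
    [0,0,0],
    [0,0,0],
    [0,0,-0.2],
    [0,0,-0.3],
    [0,0,-0.4],
    [0,0,-0.5],
    [0,0,0]
  ],
  "claw": [30,40,48,48,48,48,48,48,48]
}}

```text
time_s: 8.5
position: [0.6539, 0.0459, 0.1589]
tool_rot: [[-0.953, 0.142, -0.269], [0.136, 0.99, 0.039], [0.272, 0.0, -0.962]]
ft_force: [-0.4, -0.3, 0.4]
grip_width: 0.0476
gripper_force: 0.0
```

```bash
python3 - <<'E'
from h import *
a=[cv2.resize(imaging.get_image(n)[0][y:y+130,x:x+130],None,fx=3,fy=3,interpolation=2) for n,x,y in(("top",140,120),("side",180,160))]
cv2.imwrite("pics/r.png",np.hstack(a))
E
```

```text
(no output)
```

View pics/r.png

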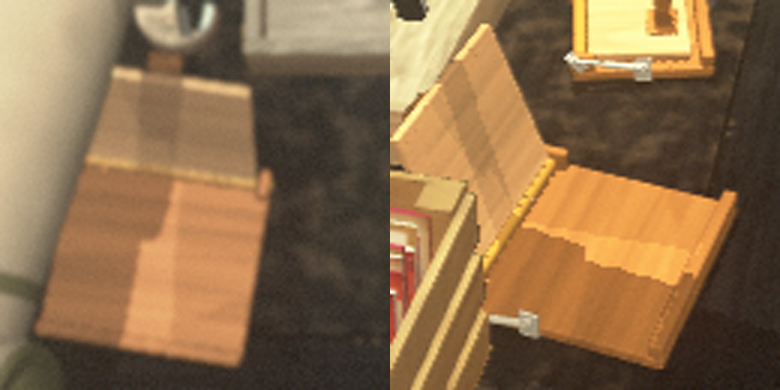

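The rest leans back fully open, the fingers are clear above it, and the small stand at the top of the side crop is still flat. I rise a little more, check the angle from depth, and hand in.

>>> {"method": "arm_command", "body": {
  "turn": [
    [0,0,0],
    [0,0,0],
    [0,0,0],
    [0,0,0],
    [0,0,0],
    [0,0,0]
  ],
  "xyz": [
    [0,0,-0.5],
    [0,0,-0.5],
    [0,0,-0.3],
    [0,0,0],
    [0,0,0],
    [0,0,0]
  ],
  "claw": [48,48,48,48,48,48]
}}

```text
time_s: 9.2
position: [0.6694, 0.0436, 0.2158]
tool_rot: [[-0.95, 0.142, -0.279], [0.136, 0.99, 0.04], [0.282, -0.0, -0.959]]
ft_force: [0.2, 1.0, -0.3]
grip_width: 0.0478
gripper_force: 0.0
```

```bash
python3 - <<'E'
from h import *
p,d=imaging.get_image("side");w=world("side",d,np.ones(d.shape,bool))
r=np.c_[(w[:,:2]-[.5815,.0574])@np.array([[.990,.141],[-.141,.990]]),w[:,2]-.017]
r=r[(abs(r[:,1])<.05)&(abs(r[:,0])<.07)&(r[:,2]>.03)&(r[:,2]<.11)]
k=np.polyfit(r[:,2],r[:,0],1);print(len(r),np.pi/2+np.arctan(k[0]),np.std(r[:,0]-np.polyval(k,r[:,2])))
s=env.observe();print(s['time_s'],s['position'],s['ft_force'])
E
```

```text
1060 1.9321164587143904 0.0037515962549704023
9.25 [0.66948091 0.04360425 0.21605681] [ 0.38635301 -0.12929965 -0.56046141]
```

```bash
python3 -c "
from rig import env
print(env.close_job())"
```

```text
the job is handed in; nothing more can be done
None
```

The larger stand's back rest is fully open (about 1.93 rad measured from depth) and released, the gripper is clear, the smaller stand still looked flat in the last picture, and the job is handed in at about 9 s; no verdict came back.

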